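Reset the filter timer of a bench dust extractor through its guarded well

ROBOT

A 6-joint arm with a two-finger parallel gripper is mounted at the origin on the work surface. World frame = base frame: x ahead of the robot, y to its left, z up, the work surface at z = 0. Lengths are in m, angles in degrees, forces in N, time in s.
With the tool pointing down it reaches from about 0.325 to 0.9 m from the base axis. Payload 3.5 kg.
Tool frame: the origin (TCP) lies at the very end of the fingers, on their centre line; the grasp point (between the pads) lies 19 mm behind it; z points along the fingers, y is the direction in which the jaws open and shut (so a half turn about z gives the same grasp; the last joint's range is limited). The gripper opens to 85 mm and grips with 20 to 120 N. Pads are 22 mm wide; open, the fingers measure 114 mm over their backs; the gripper's body (76 mm by 85 mm) begins 54 mm behind the grasp point. The pads swing forward as they close: fully open they stand 13 mm farther back than shut.
Start: joints at [60.825, 15.837, -1.513, 72.651, 0, 84.076], TCP at [0.247, 0.574, 0.211] pointing down, gripper open.
Joint ranges: [-178.77, 178.77], [-48.84, 107.48], [-61.69, 71.31], [-111.58, 123.2], [-90, 87.43], [-180, 180]. Speed limits (degrees/s): [147.25, 147.25, 180, 180, 180, 180].

INTERFACE

Orientations are given as a 3x3 rotation matrix whose columns are the frame's x, y, z axes.
In Python, from workcell import state, capture, job_done gives the robot as it stands.
- The arm moves only by the tool arm_command, never from a script. Its argument "commands" is one flat list of numbers, 4 for each row, row after row: the shift along the tool's x, y, z in mm, then the turn about the tool's z in degrees. In form: [dx, dy, dz, turn, dx, dy, dz, turn, ...]. A call has 1 to 5 rows; each row shifts and turns the commanded pose from where the row before left it, along the tool's axes as they then stand; what a row does not reach is not made up. A row lasts 1/12 s, in which the tool goes at most 41.7 mm and 7.16 degrees, less where a joint would pass 70% of its speed; a pose out of reach is approached as far as the arm can. A call is refused whole if a number of a shift passes 41.7 or a number of a turn 7.16, either way. A call with a gripper value outside its range is refused whole. "hand" is the finger opening in mm, from 0 to 85.4, set as the call begins (left out, the last holds). The fingers move at their own pace and stop on an object; "grip_force" is the grip in N (left out, the last holds). Time passes only in rows, so rows that do not move let the fingers close. It gives the time, the measured TCP pose, the force and the opening at its end, in the units of the state.
- state(): the state, without advancing time (a new reading comes with each control period).
- capture(name): name is "side" or "top"; returns a dict with "color" (480x640x3 uint8, red, green, blue), "K" (3x3 intrinsics, pixels), "k1" (the pictures are not rectified: a ray, as slopes to the right and down, at radius r is drawn at 1 + k1 r^2 times it, then the intrinsics apply), "rvec" (rotation vector, rad) and "tvec" (3), from world to camera coordinates, as OpenCV has them. Camera axes: x right, y down, z forward; pixel columns grow to the right and rows downward; lengths in m; the calibration is good to about 2 mm. A picture is of the moment at which its call begins. There is no depth.
- job_done(): hands the job in, once; it reports no verdict.
The state is a dict: "time_s": time; "joint_positions": joint angles; "qd": joint speeds; "effort": joint torques, N m; "tcp_pos": TCP position; "ee_rot": TCP orientation; "contact_force": force on the tool from outside, world axes, zero at the start; "moment": the same for the moment, N m; "width": finger opening in m.
Only numpy, scipy, OpenCV 4.12 (cv2) and the standard library are available. Lean on these libraries where they do the work, as an engineer would, in place of code of your own. Each camera call takes 0.05 s, during which the arm holds its last target.

TASK

A new filter is in the bench dust extractor, so reset its filter timer: push the sliding metal shutter on its top fully open by its tab, reach a fingertip into the round well underneath, press the sunken key all the way down and keep it down for a full second, then let it up and push the shutter fully shut again. Do not press the key in the open square well (it stops the fan), and do not shift or lift the extractor or the other things on the table.

Things in the scene. Friction and masses are not known exactly. Their poses are not given: they have to be found in the camera images.
- extractor: dust extractor: flat grey box 170 (x) x 320 (y) x 70 mm, 3.5 kg, standing loose; origin at the centre of its underside, x away from its louvred front, y along its long side. On its top, at x = -30 mm: a round well at y = -10 mm under a sliding shutter between two rails 8 mm high, and an open square well at y = -105 mm. Display and vents on the back half; hose stub 35 mm long at the back
- reset_well (a point): centre of the mouth of the round well, level with the extractor's top (70 mm above the table); well 48 mm across, 30 mm deep, upright walls; axes as the extractor's
- reset_key_top (a point): centre of the top of the round reset key (24 mm across, grey) in the round well; at rest 18 mm below the mouth; hidden while the shutter is shut
- reset_key (a joint): travel of the reset key, 0 = up, 0.005 m = fully down; a spring returns it, about 1.5 N to start and 5 N at the bottom
- shutter (a joint): travel of the aluminium shutter (plate 66 x 66 mm, its top 5 mm above the extractor's top) along the extractor's +y: 0 = fully shut, centred over the round well; 0.066 m = fully open, clear of it; stops at both ends; about 1.5 N of friction, stays where left, cannot lift off; may start up to 12 mm ajar
- shutter_tab (a point): middle of the top edge of the shutter's upright tab; the tab stands across the plate's +y end, 50 mm wide (x), 6 mm thick (y), its top 27 mm above the extractor's top, 30 mm to +y of the plate's centre; moves with the shutter
- stop_key (a joint): travel of the square stop key in the open square well (0 = up, 0.005 m = down); must not be pressed
- stop_well (a point): centre of the mouth of the open square well, 48 x 48 mm, 30 mm deep, with a square key 24 mm wide sunk 18 mm; level with the extractor's top
- scourer: two-layer yellow and green scouring sponge, 70 x 110 x 36 mm, lying beside the extractor's -y end; a bystander, to be left alone
- soot_sponge: small brown sponge block 42 x 55 x 22 mm, lying on the extractor's top near the far (+x, +y) corner; a bystander, to be left alone
- dust_brush: flat brush lying on the table in front of the extractor; a bystander, to be left alone
- paperweight: turned brass weight with a knob, 60 mm across, 62 mm high, standing off the extractor's +y end, nearer or farther than the tape; a bystander, to be left alone
- rubber_block: brick-red rubber block 40 x 55 x 24 mm, lying behind the extractor; a bystander, to be left alone
- scissors: steel scissors with black loops, about 180 mm long, 10 mm high, lying behind the extractor; a bystander, to be left alone
- tape_roll: roll of paper tape 84 mm across, 20 mm high, lying off the extractor's +y end, nearer or farther than the paperweight; a bystander, to be left alone

How it is judged (in metres and radians):
On the way, in this order (a step that is already met when the one before it is completed fails the run):
1. the shutter is pushed open, clear of the round well (at least 58 of 66 mm) (value of joint shutter above 0.058 m), for 0.2 s.
2. the reset key is held down (at least 3.5 of 5 mm) for 0.8 s (value of joint reset_key above 0.0035 m), for 0.8 s.
At the end, for the whole second after the job is handed in: The shutter is shut again (within 5 mm), the reset key is up again, the stop key is up, and the extractor stands at rest, flat, within 25 mm of where it stood (value of joint shutter below 0.005 m and value of joint each of reset_key, stop_key below 0.0015 m and distance of extractor from where it was at the start of the episode below 0.025 m and linear speed of extractor below 0.01 m/s and angle between extractor's own z axis and vertical below 0.03 rad); the robot touches nothing.
It fails at once if the stop key in the square well is pressed (over 2 mm) (value of joint stop_key above 0.002 m).
It fails at once if the extractor is lifted or tipped (over 8 mm or 0.05 rad) (height (world z) of extractor above 0.008 m or angle between extractor's own z axis and vertical above 0.05 rad).
It fails at once if the extractor is shoved over 25 mm (distance of extractor from where it was at the start of the episode above 0.025 m).
It fails at once if a bystander is moved or lifted over 25 mm (distance of any of scourer, soot_sponge, dust_brush, paperweight, rubber_block, scissors, tape_roll from where it was at the start of the episode above 0.025 m).
It also fails if it takes over 48 s, if anything falls off the work surface, if the arm or the gripper's body presses on something with over 40 N, if the wrist force passes 120 N, or if a joint passes its speed limit or range.

## Working session

There is one attempt and no reset: what is moved stays moved. The work goes in short steps, Python scripts to look and compute and a tool call to move; the robot and the scene stay as the last step left them, time stands still between calls to the robot, and variables do not carry over. Pictures are saved under pics/ and viewed, and the job is handed in when it is done.

Besides the shell and the picture viewer there is one more tool, called after "Emit:" by a JSON object that holds its "op" and its "data". arm_command: Moves the arm, as the interface text tells. Its arguments: {"type":"object","properties":{"commands":{"type":"array"},"hand":{"type":"number"},"grip_force":{"type":"number"}},"required":["commands"]}

```bash
mkdir -p pics; ls; python3 - <<'E'
from workcell import state,capture
import cv2
s=state();print(s)
for n in("side","top"):
    c=capture(n);cv2.imwrite(f"pics/{n}0.png",c["color"][:,:,::-1]);print(n,c["K"],c["k1"],c["rvec"],c["tvec"])
E
```

```text
pics
{'time_s': 0.0, 'joint_positions': array([ 6.08262173e+01,  1.58803399e+01, -1.59827777e+00,  7.26505722e+01,
       -2.15087957e-03,  8.40755510e+01]), 'qd': array([ 0.08869473, -0.02936367,  0.01040584, -0.0235831 , -0.05109217,
        0.02555033]), 'effort': array([ 2.17033994e-03, -4.45505762e+01,  2.95202476e+01,  1.63626659e-02,
       -1.72232724e-06, -1.55171671e-05]), 'tcp_pos': array([0.24632305, 0.57351166, 0.20963361]), 'ee_rot': array([[-9.18795713e-01,  3.94731936e-01, -1.06634063e-03],
       [ 3.94733328e-01,  9.18793585e-01, -1.98705493e-03],
       [ 1.95392887e-04, -2.24661773e-03, -9.99997457e-01]]), 'contact_force': array([0.30888157, 0.51550614, 0.47817434]), 'moment': array([ 0.02022059,  0.03050251, -0.00075542]), 'width': 0.08534579509302058}
side [[567.03712215   0.         314.52668455]
 [  0.         567.03712215 247.34652943]
 [  0.           0.           1.        ]] -0.021500506685468518 [ 2.33220623 -0.80260559  0.29260893] [-0.43770424  0.38623542  1.12175021]
top [[519.92366432   0.         306.29504782]
 [  0.         519.92366432 240.22283784]
 [  0.           0.           1.        ]] -0.09097193938217246 [ 2.13937531 -2.09164088  0.21453461] [0.06715789 0.60925277 1.19282143]
```

View pics/side0.png

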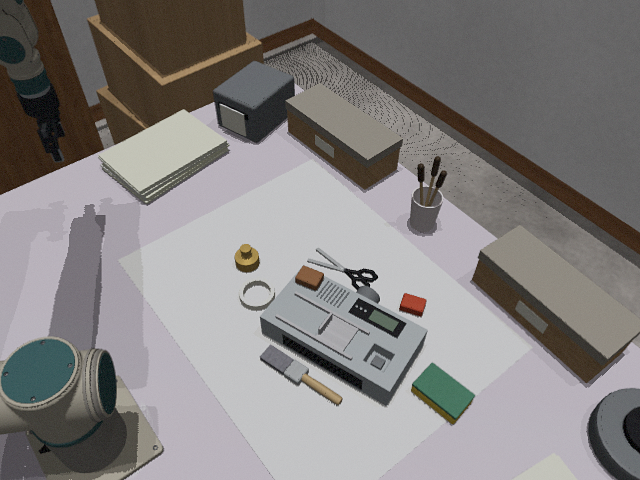

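View pics/top0.png

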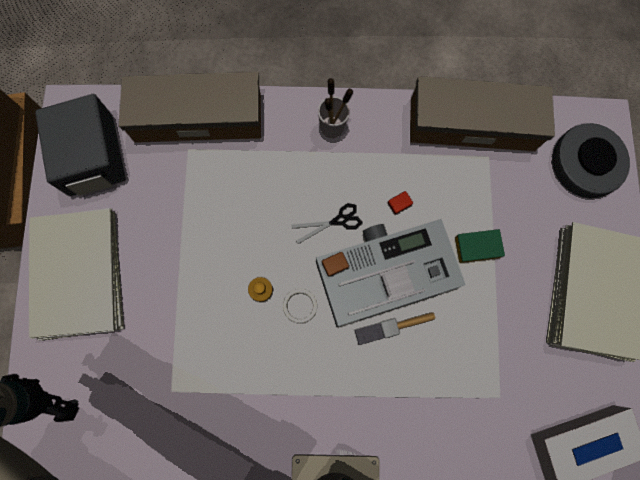

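The side view shows the extractor around (345,325) and the top view around (390,272). The shutter is near (398,282) in the top view, with the square well at (434,270). I'll zoom in on both.

```bash
python3 - <<'E'
import cv2
a=cv2.imread("pics/top0.png")[205:345,300:480];cv2.imwrite("pics/topz.png",cv2.resize(a,None,fx=4.2,fy=4.2,interpolation=cv2.INTER_CUBIC))
a=cv2.imread("pics/side0.png")[255:405,250:440];cv2.imwrite("pics/sidez.png",cv2.resize(a,None,fx=4,fy=4,interpolation=cv2.INTER_CUBIC))
E
```

```text
(no output)
```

View pics/topz.png

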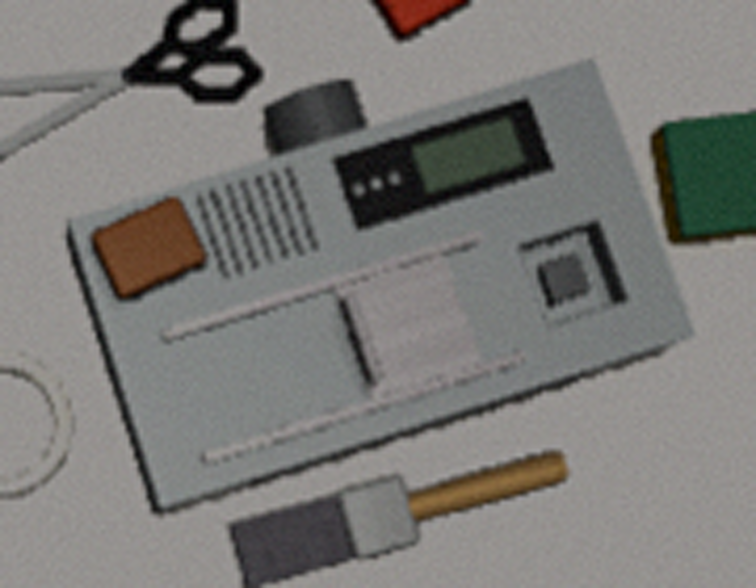

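View pics/sidez.png

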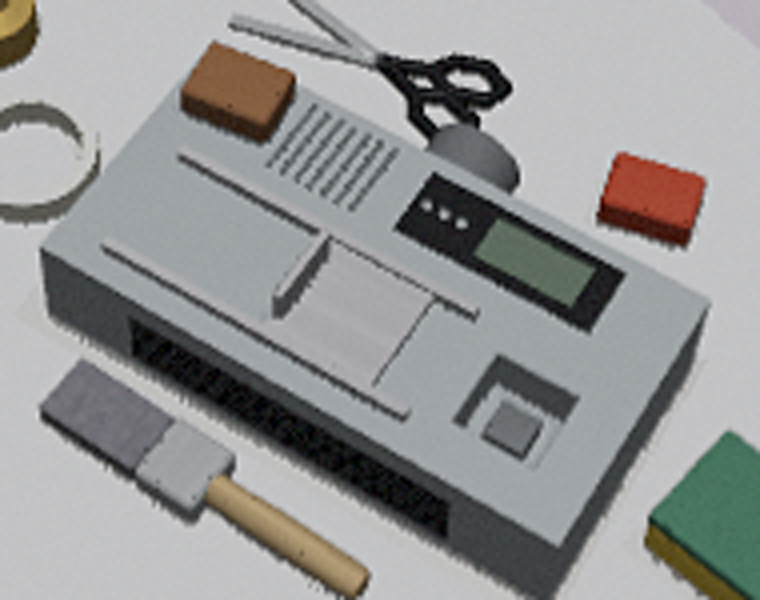

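```bash
cat > h.py <<'E'
import numpy as np,cv2
from workcell import capture,state
def ray(c,u,v):
    K=c["K"];d=np.array([c["k1"],0,0,0,0],float)
    p=cv2.undistortPoints(np.array([[[u,v]]],float),K,d)[0,0]
    R=cv2.Rodrigues(np.array(c["rvec"]))[0];t=np.array(c["tvec"])
    return -R.T@t, R.T@np.array([p[0],p[1],1])
def plane(c,u,v,z):
    o,d=ray(c,u,v);return o+d*(z-o[2])/d[2]
def proj(c,P):
    return cv2.projectPoints(np.array(P,float).reshape(-1,3),np.array(c["rvec"]),np.array(c["tvec"]),c["K"],np.array([c["k1"],0,0,0,0],float))[0][:,0]
E
python3 - <<'E'
from h import *
from scipy.optimize import least_squares
ct=capture("top");cs=capture("side")
T=lambda p:(p[0]/4.2+300-.4,p[1]/4.2+205-.4)
S=lambda p:(p[0]/4+250-.4,p[1]/4+255-.4)
L={'A':(.085,.16),'B':(.085,-.16),'C':(-.085,-.16),'D':(-.085,.16)}
obs=[(ct,T(p),k) for k,p in dict(A=(68,222),B=(592,60),C=(693,333),D=(157,512)).items()]+[(cs,S(p),k) for k,p in dict(D=(42,250),C=(560,545),B=(708,305)).items()]
P=[plane(c,*uv,.07) for c,uv,k in obs]
for o,p in zip(obs,P):print(o[2],p.round(4))
def w(q,l):
    c,s=np.cos(q[2]),np.sin(q[2]);return np.array([q[0]+c*l[0]-s*l[1],q[1]+s*l[0]+c*l[1]])
def f(q,sel=slice(None)):return np.concatenate([w(q,L[o[2]])-p[:2] for o,p in zip(obs[sel],P[sel])])
for sel in(slice(None),slice(0,4),slice(4,7)):
    r=least_squares(f,[.5,-.1,.2],args=(sel,));print(r.x.round(4),np.degrees(r.x[2]).round(2),(r.fun*1000).round(1))
q=least_squares(f,[.5,-.1,.2]).x;np.save("q.npy",q)
def loc(p):
    c,s=np.cos(q[2]),np.sin(q[2]);d=p[:2]-q[:2];return np.array([c*d[0]+s*d[1],-s*d[0]+c*d[1]])*1000
print("tab top line top",[loc(plane(ct,*T(p),.097)).round(1) for p in((337,290),(367,388),(345,287),(376,384))])
print("tab side",[loc(plane(cs,*S(p),.097)).round(1) for p in((325,235),(276,297))])
print("plate -y edge",[loc(plane(ct,*T(p),.075)).round(1) for p in((463,262),(483,360))],[loc(plane(cs,*S(p),.075)).round(1) for p in((435,300),(376,383))])
print("sq well",[loc(plane(ct,*T(p),.07)).round(1) for p in((520,248),(598,222),(627,298),(548,322))])
print("reset well",w(q,(-.03,-.01)))
for n,p,z in(("paperw",(260,290),.06),("tape",(300,307),.02)):print(n,plane(ct,*p,z).round(3),loc(plane(ct,*p,z)).round(0))
for p in((93,235),(180,198),(205,262),(125,298)):print("spg",loc(plane(ct,*T(p),.092)).round(0))
E
```

```text
A [0.5645 0.0573 0.07  ]
B [ 0.6663 -0.2446  0.07  ]
C [ 0.5085 -0.298   0.07  ]
D [0.4029 0.005  0.07  ]
D [ 0.4048 -0.0012  0.07  ]
C [ 0.5085 -0.3007  0.07  ]
B [ 0.6645 -0.2479  0.07  ]
[ 0.5355 -0.1216  0.3279] 18.79 [-0.  -0.1  1.3 -1.1 -1.8 -2.4  0.7 -2.5 -1.3  3.7 -1.9  0.3  3.1  2.2]
[ 0.5355 -0.1201  0.328 ] 18.79 [-0.   1.5  1.2  0.4 -1.9 -0.9  0.7 -1. ]
[ 0.5356 -0.1237  0.3271] 18.74 [-1.1  1.7 -1.9 -1.8  3.1  0. ]
tab top line top [array([-0.1, 31.9]), array([-56.3,  33.8]), array([ 0.1, 27.2]), array([-55.7,  28.4])]
tab side [array([-8.1, 24.1]), array([-54.5,  25. ])]
plate -y edge [array([ -4.7, -45.4]), array([-60.4, -37.5])] [array([  1.7, -39.2]), array([-58.1, -39. ])]
sq well [array([ -6.6, -80.4]), array([  -6.1, -128.5]), array([ -52.2, -129.1]), array([-51.3, -81.2])]
reset well [ 0.51036711 -0.140723  ]
paperw [0.485 0.188 0.06 ] [ 52. 309.]
tape [0.45  0.093 0.02 ] [-12. 230.]
spg [ 70. 151.]
spg [76. 98.]
spg [37. 96.]
spg [ 32. 145.]
```

The extractor sits at about (0.5355, -0.1216) with a yaw of 18.8°. The shutter is nearly shut, at most a few mm ajar. I'll close the hand and turn the tool so that tool y lies along the extractor's y.

Emit:
{"op": "arm_command", "data": {"commands": [0, 0, 0, -7, 0, 0, 0, -7, 0, 0, 0, -7, 0, 0, 0, -7, 0, 0, 0, -7], "hand": 0, "grip_force": 40}}

```text
time_s: 0.62
tcp_pos: [0.2466, 0.574, 0.2105]
ee_rot: [[-0.978, -0.21, -0.0], [-0.21, 0.978, -0.001], [0.0, -0.0, -1.0]]
contact_force: [-0.5, -0.0, 0.1]
width: 0.0254
```

Emit:
{"op": "arm_command", "data": {"commands": [0, 0, 0, -7, 0, -40, 0, 0, 0, -40, 0, 0, 0, -40, 0, 0, 0, -40, 0, 0]}}

```text
time_s: 1.03
tcp_pos: [0.2981, 0.4212, 0.2104]
ee_rot: [[-0.947, -0.323, -0.0], [-0.323, 0.947, -0.001], [0.0, -0.0, -1.0]]
contact_force: [0.7, 0.1, 1.0]
width: 0.0003
```

Emit:
{"op": "arm_command", "data": {"commands": [0, -40, 0, 0, 0, -40, 0, 0, 0, -40, 0, 0, 0, -40, 0, 0, 0, -40, 0, 0]}}

```text
time_s: 1.45
tcp_pos: [0.3624, 0.2315, 0.2108]
ee_rot: [[-0.947, -0.322, 0.0], [-0.322, 0.947, 0.0], [-0.0, -0.0, -1.0]]
contact_force: [-0.1, -0.2, 0.3]
width: 0.0001
```

Emit:
{"op": "arm_command", "data": {"commands": [0, -40, 0, 0, 0, -40, 0, 0, 0, -40, 0, 0, 0, -40, 0, 0, 0, -40, 0, 0]}}

```text
time_s: 1.87
tcp_pos: [0.4268, 0.042, 0.211]
ee_rot: [[-0.947, -0.321, 0.001], [-0.321, 0.947, 0.0], [-0.001, -0.0, -1.0]]
contact_force: [0.6, 0.4, 0.6]
width: 0.0002
```

Emit:
{"op": "arm_command", "data": {"commands": [-5, -40, 0, 0, -5, -40, 0, 0, -5, -40, 0, 0, -5, -40, 0, 0, 0, -38, 0, 0]}}

```text
time_s: 2.28
tcp_pos: [0.5103, -0.1394, 0.2107]
ee_rot: [[-0.947, -0.321, 0.001], [-0.321, 0.947, -0.0], [-0.001, -0.0, -1.0]]
contact_force: [0.6, 0.3, 0.1]
width: 0.0002
```

Emit:
{"op": "arm_command", "data": {"commands": [0, 0, 30, 0, 0, 0, 30, 0, 0, 0, 20, 0, 0, 0, 0, 0]}}

```text
time_s: 2.62
tcp_pos: [0.5051, -0.1359, 0.1258]
ee_rot: [[-0.947, -0.321, -0.009], [-0.321, 0.947, 0.004], [0.008, 0.007, -1.0]]
contact_force: [-1.4, 0.5, -0.4]
width: 0.0003
```

```bash
cat > look.py <<'E'
import sys
from h import *
n=sys.argv[1];q=np.load("q.npy")
s=state();d=s["tcp_pos"][:2]-q[:2];c,si=np.cos(q[2]),np.sin(q[2])
print(s["time_s"],"tcp",s["tcp_pos"].round(4),"local",(np.array([c*d[0]+si*d[1],-si*d[0]+c*d[1]])*1000).round(1),"F",s["contact_force"].round(1))
ims=[]
for v,(y0,y1,x0,x1) in(("top",(205,345,300,480)),("side",(240,405,250,440))):
    a=capture(v)["color"][:,:,::-1];cv2.imwrite(f"pics/{v}_{n}_full.png",a)
    a=a[y0:y1,x0:x1];ims.append(cv2.resize(a,(400*1,int(400*a.shape[0]/a.shape[1])),interpolation=cv2.INTER_CUBIC))
h=min(i.shape[0] for i in ims)
cv2.imwrite(f"pics/{n}.png",np.hstack([i[:h] for i in ims]))
E
python3 look.py l1
```

```text
2.6167 tcp [ 0.5051 -0.1359  0.1258] local [-33.4  -3.7] F [-1.4  0.5 -0.4]
```

View pics/l1.png

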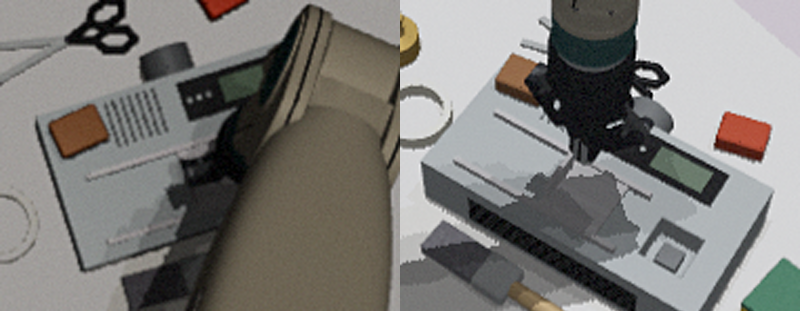

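The side view shows the closed fingertip just above the shutter, near (585,155). The pose is still slightly tilted from the move, so I'll let it settle and read it again.

Emit:
{"op": "arm_command", "data": {"commands": [0, 0, 0, 0, 0, 0, 0, 0, 0, 0, 0, 0]}}

```text
time_s: 2.97
tcp_pos: [0.5108, -0.1375, 0.1328]
ee_rot: [[-0.947, -0.322, 0.003], [-0.322, 0.947, -0.001], [-0.003, -0.002, -1.0]]
contact_force: [0.6, -0.1, 1.0]
width: 0.0
```

```bash
python3 look.py l2
```

```text
2.9667 tcp [ 0.5108 -0.1375  0.1328] local [-28.6  -7. ] F [ 0.6 -0.1  1. ]
```

Emit:
{"op": "arm_command", "data": {"commands": [0, 0, 10, 0, 0, 0, 12, 0, 0, 0, 12, 0, 0, 0, 8, 0, 0, 0, 4, 0]}}

```text
time_s: 3.48
tcp_pos: [0.5081, -0.1366, 0.0831]
ee_rot: [[-0.947, -0.321, -0.002], [-0.321, 0.947, 0.001], [0.002, 0.002, -1.0]]
contact_force: [-0.2, 0.4, 0.1]
width: 0.0004
```

Emit:
{"op": "arm_command", "data": {"commands": [0, 0, 0, 0, 0, 0, 0, 0, 0, 0, 0, 0]}}

```text
time_s: 3.73
tcp_pos: [0.5098, -0.1373, 0.0853]
ee_rot: [[-0.947, -0.321, 0.001], [-0.321, 0.947, -0.0], [-0.001, -0.001, -1.0]]
contact_force: [-0.3, 0.2, -0.4]
width: 0.0001
```

```bash
python3 look.py l3
```

```text
3.7333 tcp [ 0.5098 -0.1373  0.0853] local [-29.4  -6.6] F [-0.3  0.2 -0.4]
```

View pics/l3.png

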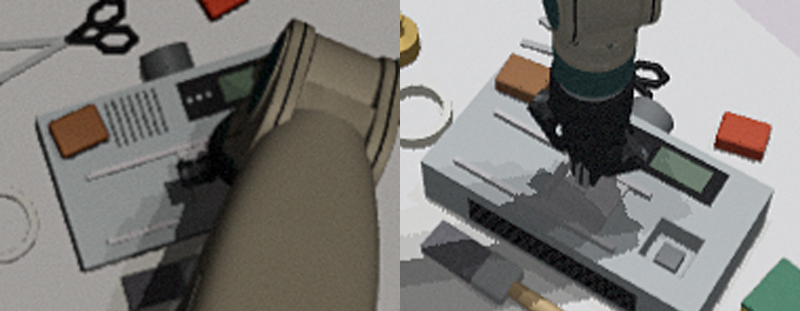

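Emit:
{"op": "arm_command", "data": {"commands": [0, 6, 0, 0, 0, 8, 0, 0, 0, 8, 0, 0, 0, 8, 0, 0, 0, 8, 0, 0]}}

```text
time_s: 4.25
tcp_pos: [0.4965, -0.1, 0.0848]
ee_rot: [[-0.947, -0.322, -0.0], [-0.322, 0.947, 0.0], [0.0, 0.0, -1.0]]
contact_force: [-0.2, -0.6, -0.7]
width: 0.0002
```

Emit:
{"op": "arm_command", "data": {"commands": [0, 8, 0, 0, 0, 8, 0, 0, 0, 6, 0, 0, 0, 3, 0, 0, 0, 0, 0, 0]}}

```text
time_s: 4.67
tcp_pos: [0.4887, -0.0767, 0.0847]
ee_rot: [[-0.947, -0.322, -0.0], [-0.322, 0.947, 0.0], [0.0, 0.0, -1.0]]
contact_force: [0.5, -1.0, 0.3]
width: -0.0001
```

```bash
python3 look.py l4
```

```text
4.6667 tcp [ 0.4887 -0.0767  0.0847] local [-29.9  57.6] F [ 0.5 -1.   0.3]
```

View pics/l4.png

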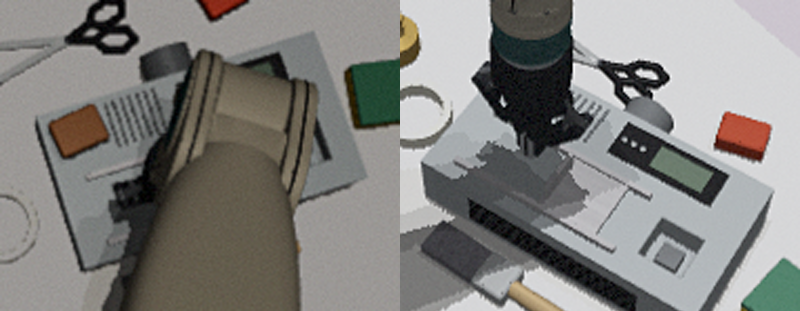

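```bash
python3 - <<'E'
import cv2
a=cv2.imread("pics/side_l4_full.png")[255:405,250:440];cv2.imwrite("pics/l4z.png",cv2.resize(a,None,fx=4,fy=4,interpolation=cv2.INTER_CUBIC))
E
```

```text
(no output)
```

View pics/l4z.png

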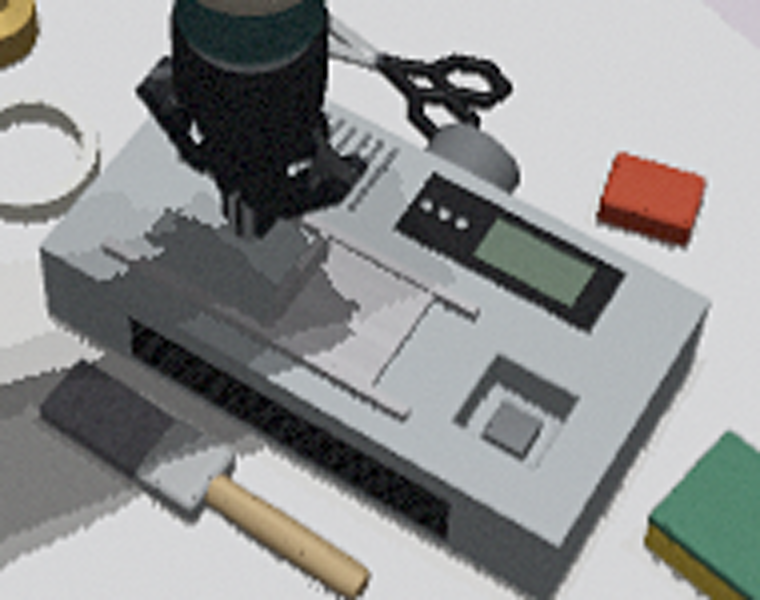

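```bash
python3 - <<'E'
from h import *
cs=capture("side");ct=capture("top")
p=state()["tcp_pos"];q=np.load("q.npy")
def W(l,z):
    c,s=np.cos(q[2]),np.sin(q[2]);return [q[0]+c*l[0]-s*l[1],q[1]+s*l[0]+c*l[1],z]
S=lambda P:((proj(cs,P)[0]-[250,255])*4).round(0)
print("tcp",S(p),S(p+[0,0,.02]))
for l,z in(((-.055,.02),.097),((-.005,.02),.097),((-.055,.02),.075),((-.005,.02),.075),((-.03,.02),.097),((-.03,.086),.097)):print(l,z,S(W(l,z)))
# side-view tip (246,236)
for z in(.085,.1,.12):print(z,plane(cs,250+246/4,255+236/4,z))
print(state()["contact_force"],state()["tcp_pos"],np.linalg.norm(state()["qd"]))
E
```

```text
tcp [250. 246.] [250. 226.]
(-0.055, 0.02) 0.097 [282. 301.]
(-0.005, 0.02) 0.097 [333. 233.]
(-0.055, 0.02) 0.075 [282. 323.]
(-0.005, 0.02) 0.075 [332. 255.]
(-0.03, 0.02) 0.097 [308. 266.]
(-0.03, 0.086) 0.097 [204. 209.]
0.085 [ 0.49152971 -0.07115233  0.085     ]
0.1 [ 0.48554226 -0.07895819  0.1       ]
0.12 [ 0.47755899 -0.08936601  0.12      ]
[ 0.13858818 -0.91232562  0.21854611] [ 0.48938696 -0.0777662   0.08490888] 0.31583349897820906
```

The shutter has not moved. The plate edge is still at (435,300) to (376,383), so the fingertip passed over the tab, and the tip looks higher than the TCP reading says. I'll check that closely.

```bash
python3 - <<'E'
from h import *
a=capture("side")["color"][:,:,::-1][270:340,270:350]
a=cv2.convertScaleAbs(a,alpha=2.2,beta=10)
p=proj(capture("side"),state()["tcp_pos"])[0];print(p,state()["width"],state()["ee_rot"])
a=cv2.resize(a,None,fx=8,fy=8,interpolation=cv2.INTER_CUBIC)
cv2.drawMarker(a,(int((p[0]-270+.5)*8),int((p[1]-270+.5)*8)),(0,0,255),0,16,1)
cv2.imwrite("pics/l4tip.png",a)
E
```

```text
[312.58836836 316.64931526] -0.00024161317415097048 [[-9.47094228e-01 -3.20955566e-01  2.17556080e-04]
 [-3.20955599e-01  9.47094232e-01 -1.38231006e-04]
 [-1.61680098e-04 -2.00743630e-04 -9.99999967e-01]]
```

View pics/l4tip.png

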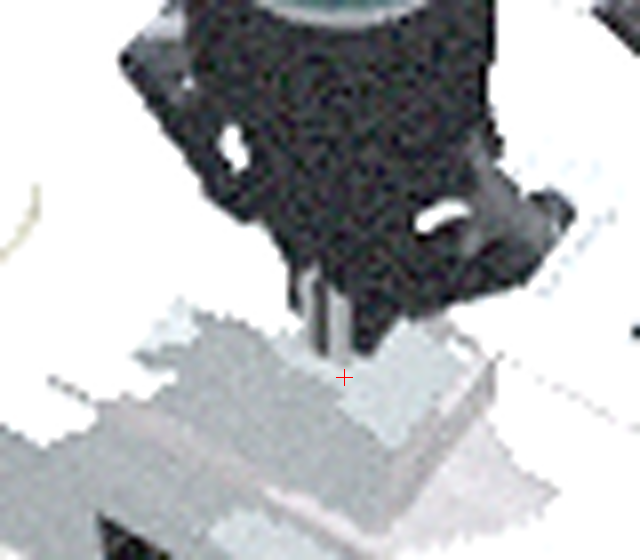

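The tab is clearly still shut, at (440,430) in the crop. The fingertips end about 3 px (around 12 mm) above the projected TCP, so the true tip is higher than reported. I'll calibrate it by touching the flat top here, between the rails, gently.

Emit:
{"op": "arm_command", "data": {"commands": [0, 0, 4, 0, 0, 0, 4, 0, 0, 0, 3, 0, 0, 0, 2, 0, 0, 0, 0, 0]}}

```text
time_s: 5.38
tcp_pos: [0.4884, -0.0773, 0.071]
ee_rot: [[-0.947, -0.321, -0.001], [-0.321, 0.947, 0.0], [0.001, 0.001, -1.0]]
contact_force: [0.8, -0.1, -0.2]
width: 0.0003
```

Emit:
{"op": "arm_command", "data": {"commands": [0, 0, 1, 0, 0, 0, 1, 0, 0, 0, 0, 0]}}

```text
time_s: 5.63
tcp_pos: [0.489, -0.0774, 0.0697]
ee_rot: [[-0.947, -0.321, -0.0], [-0.321, 0.947, 0.0], [0.0, 0.0, -1.0]]
contact_force: [-0.2, -0.9, -0.3]
width: 0.0001
```

Emit:
{"op": "arm_command", "data": {"commands": [0, 0, 1, 0, 0, 0, 1, 0, 0, 0, 1, 0, 0, 0, 0, 0]}}

```text
time_s: 5.97
tcp_pos: [0.4889, -0.0774, 0.0666]
ee_rot: [[-0.947, -0.321, -0.0], [-0.321, 0.947, 0.0], [0.0, 0.0, -1.0]]
contact_force: [-1.1, 0.3, 0.4]
width: -0.0004
```

Emit:
{"op": "arm_command", "data": {"commands": [0, 0, 1, 0, 0, 0, 1, 0, 0, 0, 1, 0, 0, 0, 0, 0]}}

```text
time_s: 6.3
tcp_pos: [0.4889, -0.0774, 0.0636]
ee_rot: [[-0.947, -0.321, -0.0], [-0.321, 0.947, 0.0], [0.0, 0.0, -1.0]]
contact_force: [0.3, 0.1, -0.7]
width: 0.0001
```

Emit:
{"op": "arm_command", "data": {"commands": [0, 0, 1, 0, 0, 0, 1, 0, 0, 0, 0, 0]}}

```text
time_s: 6.55
tcp_pos: [0.4889, -0.0774, 0.0616]
ee_rot: [[-0.947, -0.321, -0.0], [-0.321, 0.947, 0.0], [0.0, 0.0, -1.0]]
contact_force: [0.1, -0.1, -0.2]
width: -0.0001
```

Emit:
{"op": "arm_command", "data": {"commands": [0, 0, 1, 0, 0, 0, 1, 0, 0, 0, 0, 0]}}

```text
time_s: 6.8
tcp_pos: [0.4889, -0.0774, 0.0596]
ee_rot: [[-0.947, -0.321, -0.0], [-0.321, 0.947, 0.0], [0.0, 0.0, -1.0]]
contact_force: [-0.5, 0.7, 0.6]
width: 0.0003
```

Emit:
{"op": "arm_command", "data": {"commands": [0, 0, 1, 0, 0, 0, 1, 0, 0, 0, 0, 0]}}

```text
time_s: 7.05
tcp_pos: [0.4889, -0.0774, 0.0576]
ee_rot: [[-0.947, -0.321, -0.0], [-0.321, 0.947, 0.0], [0.0, 0.0, -1.0]]
contact_force: [-0.4, 0.8, -0.7]
width: 0.0001
```

```bash
python3 - <<'E'
from h import *
c=capture("side");a=c["color"][:,:,::-1][270:340,270:350]
a=cv2.convertScaleAbs(a,alpha=2.2,beta=10)
s=state();p=proj(c,s["tcp_pos"])[0];print(p,s["tcp_pos"],s["contact_force"])
a=cv2.resize(a,None,fx=8,fy=8,interpolation=cv2.INTER_CUBIC)
cv2.drawMarker(a,(int((p[0]-270+.5)*8),int((p[1]-270+.5)*8)),(0,0,255),0,16,1)
cv2.imwrite("pics/l5tip.png",a)
E
```

```text
[312.3549095  323.46957792] [ 0.4889151  -0.07739766  0.05766548] [ 0.47256434 -0.30181979 -0.21819879]
```

View pics/l5tip.png

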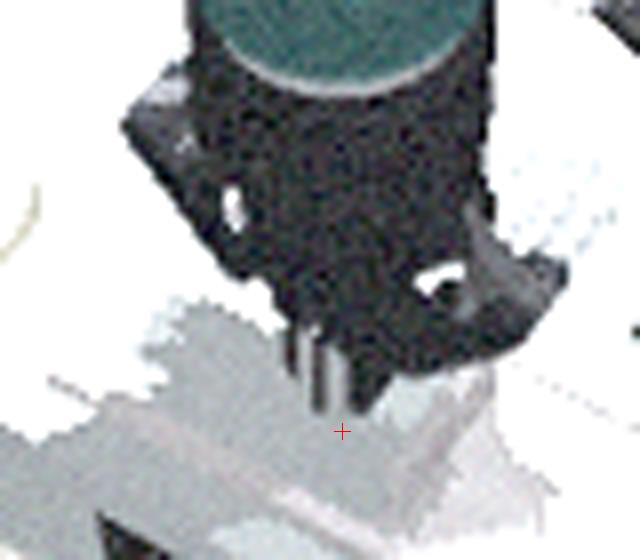

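Emit:
{"op": "arm_command", "data": {"commands": [0, 0, 1, 0, 0, 0, 0, 0]}}

```text
time_s: 7.27
tcp_pos: [0.489, -0.0775, 0.0567]
ee_rot: [[-0.947, -0.321, -0.0], [-0.321, 0.947, -0.0], [0.0, 0.0, -1.0]]
contact_force: [0.8, -0.8, 0.6]
width: 0.0003
```

Emit:
{"op": "arm_command", "data": {"commands": [0, 0, 1, 0, 0, 0, 0, 0]}}

```text
time_s: 7.43
tcp_pos: [0.489, -0.0774, 0.0557]
ee_rot: [[-0.947, -0.321, -0.0], [-0.321, 0.947, 0.0], [0.0, 0.0, -1.0]]
contact_force: [0.1, -0.2, -0.3]
width: 0.0001
```

Emit:
{"op": "arm_command", "data": {"commands": [0, 0, 1, 0, 0, 0, 0, 0]}}

```text
time_s: 7.6
tcp_pos: [0.4889, -0.0774, 0.0546]
ee_rot: [[-0.947, -0.321, -0.0], [-0.321, 0.947, 0.0], [0.0, 0.0, -1.0]]
contact_force: [-0.6, 0.6, -0.2]
width: 0.0002
```

Emit:
{"op": "arm_command", "data": {"commands": [0, 0, 1, 0, 0, 0, 0, 0]}}

```text
time_s: 7.77
tcp_pos: [0.4889, -0.0774, 0.0536]
ee_rot: [[-0.947, -0.321, -0.0], [-0.321, 0.947, 0.0], [0.0, 0.0, -1.0]]
contact_force: [0.1, 0.5, 0.5]
width: 0.0001
```

Emit:
{"op": "arm_command", "data": {"commands": [0, 0, 1, 0, 0, 0, 0, 0]}}

```text
time_s: 7.93
tcp_pos: [0.489, -0.0774, 0.0527]
ee_rot: [[-0.947, -0.321, -0.0], [-0.321, 0.947, 0.0], [0.0, 0.0, -1.0]]
contact_force: [-0.6, -0.4, -0.3]
width: -0.0001
```

```bash
python3 - <<'E'
from h import *
c=capture("side");a=c["color"][:,:,::-1][270:340,270:350]
a=cv2.convertScaleAbs(a,alpha=2.2,beta=10)
s=state();p=proj(c,s["tcp_pos"])[0];print(p,s["tcp_pos"],s["contact_force"])
a=cv2.resize(a,None,fx=8,fy=8,interpolation=cv2.INTER_CUBIC)
cv2.drawMarker(a,(int((p[0]-270+.5)*8),int((p[1]-270+.5)*8)),(0,0,255),0,16,1)
c=capture("top");b=c["color"][:,:,::-1][220:320,310:430];p=proj(c,s["tcp_pos"])[0];print(p)
b=cv2.resize(cv2.convertScaleAbs(b,alpha=2,beta=10),None,fx=5.6,fy=5.6)
cv2.imwrite("pics/l6tip.png",a);cv2.imwrite("pics/l6top.png",b)
E
```

```text
[312.37390363 324.7064125 ] [ 0.48893138 -0.07742497  0.05268065] [-0.37750656 -0.00912828 -0.30391014]
[371.44369511 291.10501488]
```

View pics/l6tip.png

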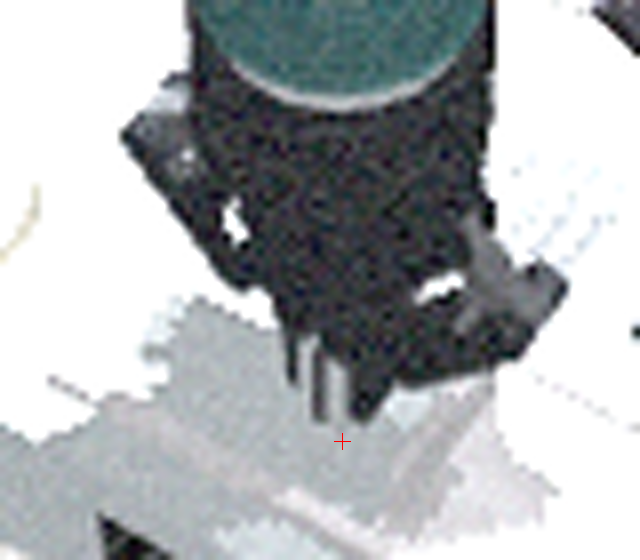

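View pics/l6top.png

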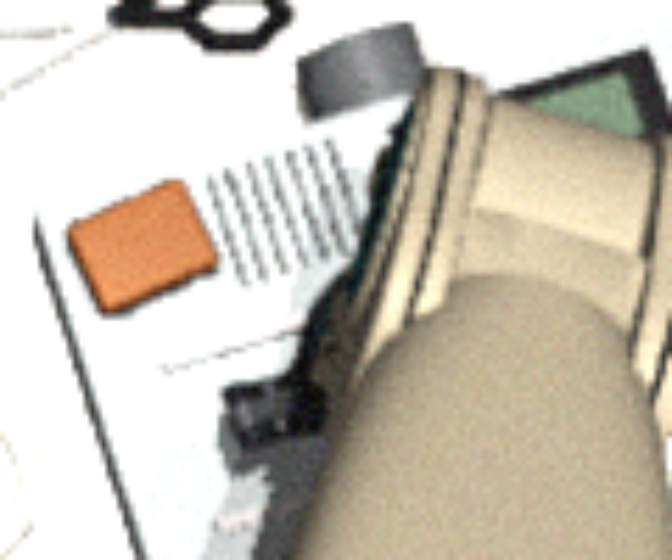

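Allowing for the near face of the pads, the true tip is about 17 mm above the reported TCP, so contact should be close. I'll keep going 1 mm at a time.

Emit:
{"op": "arm_command", "data": {"commands": [0, 0, 1, 0, 0, 0, 0, 0]}}

```text
time_s: 8.2
tcp_pos: [0.489, -0.0774, 0.0517]
ee_rot: [[-0.947, -0.321, -0.0], [-0.321, 0.947, 0.0], [0.0, 0.0, -1.0]]
contact_force: [-0.1, -0.2, 0.3]
width: 0.0001
```

Emit:
{"op": "arm_command", "data": {"commands": [0, 0, 1, 0, 0, 0, 0, 0]}}

```text
time_s: 8.37
tcp_pos: [0.4889, -0.0774, 0.0506]
ee_rot: [[-0.947, -0.321, -0.0], [-0.321, 0.947, 0.0], [0.0, 0.0, -1.0]]
contact_force: [0.1, -0.8, -0.5]
width: 0.0001
```

Emit:
{"op": "arm_command", "data": {"commands": [0, 0, 1, 0, 0, 0, 0, 0]}}

```text
time_s: 8.53
tcp_pos: [0.489, -0.0774, 0.0496]
ee_rot: [[-0.947, -0.321, -0.0], [-0.321, 0.947, 0.0], [0.0, 0.0, -1.0]]
contact_force: [0.6, -0.0, 0.0]
width: 0.0002
```

Emit:
{"op": "arm_command", "data": {"commands": [0, 0, 1, 0, 0, 0, 0, 0]}}

```text
time_s: 8.7
tcp_pos: [0.4891, -0.0775, 0.0496]
ee_rot: [[-0.947, -0.321, -0.0], [-0.321, 0.947, -0.0], [0.0, 0.0, -1.0]]
contact_force: [-2.0, 0.9, 5.9]
width: -0.0001
```

Emit:
{"op": "arm_command", "data": {"commands": [0, 0, 1, 0, 0, 0, 0, 0]}}

```text
time_s: 8.87
tcp_pos: [0.4891, -0.0774, 0.0495]
ee_rot: [[-0.947, -0.322, -0.0], [-0.322, 0.947, -0.0], [0.0, -0.0, -1.0]]
contact_force: [-4.0, 1.7, 12.5]
width: -0.0002
```

```bash
python3 - <<'E'
from h import *
c=capture("side");a=c["color"][:,:,::-1][270:340,270:350]
a=cv2.convertScaleAbs(a,alpha=3,beta=20)
s=state();p=proj(c,s["tcp_pos"])[0];print(p,s["tcp_pos"],s["contact_force"],s["joint_positions"])
a=cv2.resize(a,None,fx=8,fy=8,interpolation=cv2.INTER_CUBIC)
for dx in(-11,11):
  for dy in(-14,14):
    w=s["tcp_pos"]+s["ee_rot"]@np.array([dx,dy,0])/1000
    for k,col in((0,(0,0,255)),(.02,(255,0,0))):
        p=proj(c,w+[0,0,k])[0];cv2.drawMarker(a,(int((p[0]-270+.5)*8),int((p[1]-270+.5)*8)),col,0,10,1)
cv2.imwrite("pics/l7tip.png",a)
E
```

```text
[312.42493148 325.48280214] [ 0.48902849 -0.07746948  0.04948479] [-4.68227557  0.75197763 12.96589015] [-1.64799619e+01  1.11832461e+01 -2.88352616e+01  4.99891185e+01
 -1.09102065e-02 -3.52327525e+01]
```

View pics/l7tip.png

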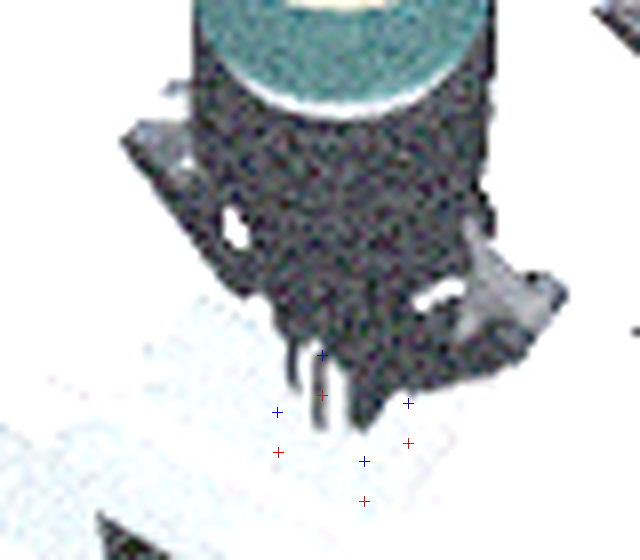

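Contact came at a TCP z of 0.0496 against a surface at 0.070. The real tip is therefore about 20 mm above the reported TCP, and I'll use that offset. Now I'll rise, go back over the tab and come down at the right height.

Emit:
{"op": "arm_command", "data": {"commands": [0, 0, -10, 0, 0, 0, -15, 0, 0, 0, -15, 0, 0, 0, -5, 0, 0, 0, 0, 0]}}

```text
time_s: 9.33
tcp_pos: [0.4908, -0.078, 0.0946]
ee_rot: [[-0.947, -0.321, 0.004], [-0.321, 0.947, -0.001], [-0.003, -0.002, -1.0]]
contact_force: [-0.8, -0.7, 0.3]
width: 0.0002
```

Emit:
{"op": "arm_command", "data": {"commands": [0, -12, 0, 0, 0, -18, 0, 0, 0, -18, 0, 0, 0, -12, 0, 0, 0, -8, 0, 0]}}

```text
time_s: 9.75
tcp_pos: [0.511, -0.1434, 0.0919]
ee_rot: [[-0.947, -0.32, -0.001], [-0.32, 0.947, 0.0], [0.001, 0.0, -1.0]]
contact_force: [0.1, 0.2, 0.3]
width: -0.0001
```

Emit:
{"op": "arm_command", "data": {"commands": [0, 0, 0, 0, 0, 0, 10, 0, 0, 0, 12, 0, 0, 0, 6, 0, 0, 0, 0, 0]}}

```text
time_s: 10.17
tcp_pos: [0.5085, -0.1403, 0.0624]
ee_rot: [[-0.947, -0.322, -0.005], [-0.322, 0.947, 0.002], [0.004, 0.003, -1.0]]
contact_force: [-0.5, 0.2, 0.7]
width: 0.0
```

```bash
python3 look.py l8; cat > tip.py <<'E'
import sys
from h import *
n=sys.argv[1]
c=capture("side");s=state();q=proj(c,s["tcp_pos"]+[0,0,.02])[0];x0,y0=int(q[0])-40,int(q[1])-45
a=c["color"][:,:,::-1][y0:y0+75,x0:x0+90]
a=cv2.convertScaleAbs(a,alpha=2.,beta=15)
a=cv2.resize(a,None,fx=8,fy=8,interpolation=cv2.INTER_CUBIC)
for dx in(-11,11):
  for dy in(-11,11):
    w=s["tcp_pos"]+s["ee_rot"]@np.array([dx,dy,-20])/1000
    p=proj(c,w)[0];cv2.drawMarker(a,(int((p[0]-x0+.5)*8),int((p[1]-y0+.5)*8)),(255,0,0),0,10,1)
cv2.imwrite(f"pics/{n}.png",a)
E
python3 tip.py l8t
```

```text
10.1667 tcp [ 0.5085 -0.1403  0.0624] local [-31.6  -9. ] F [-0.5  0.2  0.7]
```

View pics/l8t.png

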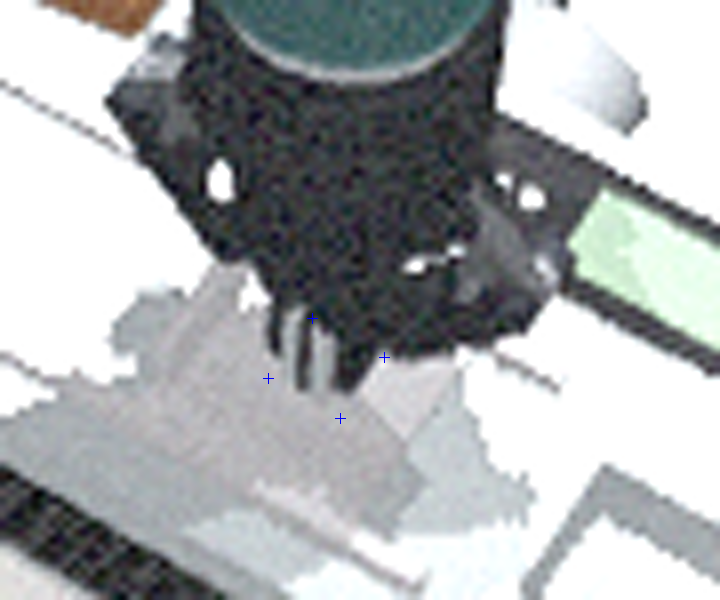

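Emit:
{"op": "arm_command", "data": {"commands": [0, 4, 0, 0, 0, 8, 0, 0, 0, 8, 0, 0, 0, 8, 0, 0, 0, 8, 0, 0]}}

```text
time_s: 10.73
tcp_pos: [0.4996, -0.1074, 0.0653]
ee_rot: [[-0.947, -0.322, 0.001], [-0.322, 0.947, -0.001], [-0.001, -0.002, -1.0]]
contact_force: [0.6, -1.8, 0.1]
width: 0.0001
```

```bash
python3 look.py l9;python3 tip.py l9t
```

```text
10.7333 tcp [ 0.4996 -0.1074  0.0653] local [-29.5  25.1] F [ 0.6 -1.8  0.1]
```

View pics/l9t.png

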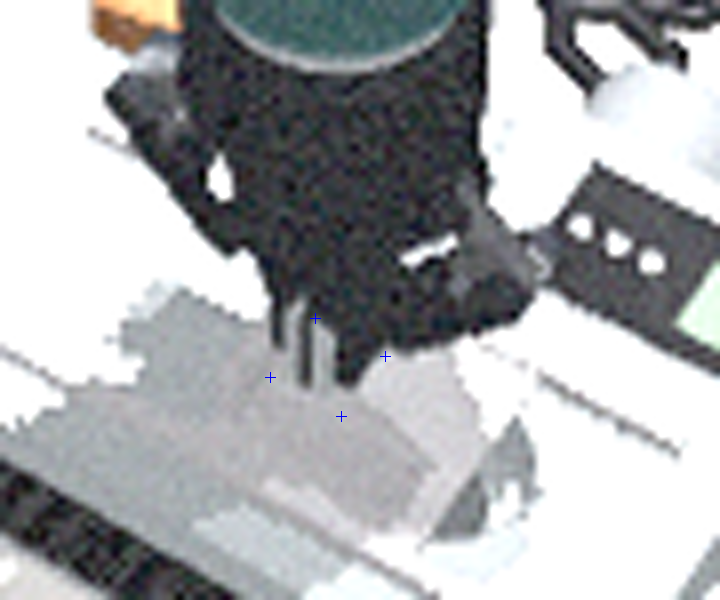

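The well is appearing at (490,480), and the push force is about 1.8 N. I'll carry on.

Emit:
{"op": "arm_command", "data": {"commands": [0, 8, 0, 0, 0, 8, 0, 0, 0, 8, 0, 0, 0, 8, 0, 0, 0, 4, 0, 0]}}

```text
time_s: 11.3
tcp_pos: [0.4875, -0.0725, 0.0649]
ee_rot: [[-0.947, -0.322, 0.0], [-0.322, 0.947, 0.0], [-0.0, 0.0, -1.0]]
contact_force: [0.7, -0.8, 0.5]
width: -0.0004
```

Emit:
{"op": "arm_command", "data": {"commands": [0, 2, 0, 0, 0, 2, 0, 0, 0, 0, 0, 0]}}

```text
time_s: 11.55
tcp_pos: [0.4863, -0.0694, 0.0648]
ee_rot: [[-0.947, -0.322, -0.0], [-0.322, 0.947, 0.0], [0.0, 0.0, -1.0]]
contact_force: [1.6, 0.6, -0.3]
width: -0.0002
```

Emit:
{"op": "arm_command", "data": {"commands": [0, 2, 0, 0, 0, 2, 0, 0, 0, 0, 0, 0]}}

```text
time_s: 11.8
tcp_pos: [0.4851, -0.066, 0.0648]
ee_rot: [[-0.947, -0.321, -0.0], [-0.321, 0.947, 0.0], [0.0, 0.0, -1.0]]
contact_force: [0.4, -0.4, 0.7]
width: 0.0001
```

```bash
python3 look.py l10;python3 tip.py l10t
```

```text
11.8 tcp [ 0.4851 -0.066   0.0648] local [-29.9  68.9] F [ 0.4 -0.4  0.7]
```

View pics/l10t.png

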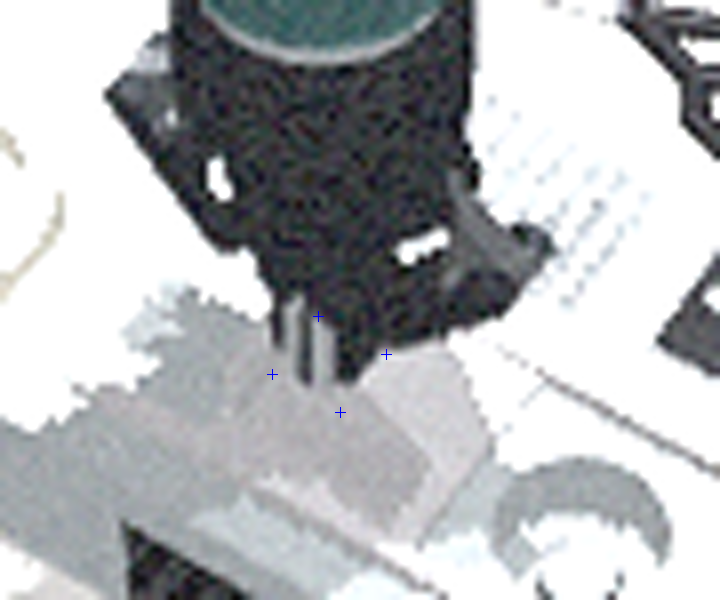

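The round well is now clear at (580,540). I'll push on to the end stop.

Emit:
{"op": "arm_command", "data": {"commands": [0, 2, 0, 0, 0, 1, 0, 0, 0, 0, 0, 0]}}

```text
time_s: 12.2
tcp_pos: [0.485, -0.0657, 0.0649]
ee_rot: [[-0.947, -0.32, 0.001], [-0.32, 0.947, -0.006], [0.001, -0.006, -1.0]]
contact_force: [2.4, -7.7, -2.4]
width: -0.0003
```

Emit:
{"op": "arm_command", "data": {"commands": [0, 2, 0, 0, 0, 1, 0, 0, 0, 0, 0, 0]}}

```text
time_s: 12.45
tcp_pos: [0.4851, -0.0653, 0.0654]
ee_rot: [[-0.948, -0.319, 0.003], [-0.319, 0.948, -0.012], [0.001, -0.012, -1.0]]
contact_force: [3.3, -13.5, -3.7]
width: 0.0002
```

```bash
python3 look.py l11;python3 tip.py l11t; python3 - <<'E'
import cv2
a=cv2.imread("pics/side_l11_full.png")[255:405,250:440];cv2.imwrite("pics/l11z.png",cv2.resize(a,None,fx=4,fy=4,interpolation=cv2.INTER_CUBIC))
E
```

```text
12.45 tcp [ 0.4851 -0.0653  0.0654] local [-29.6  69.5] F [  3.3 -13.5  -3.7]
```

View pics/l11z.png

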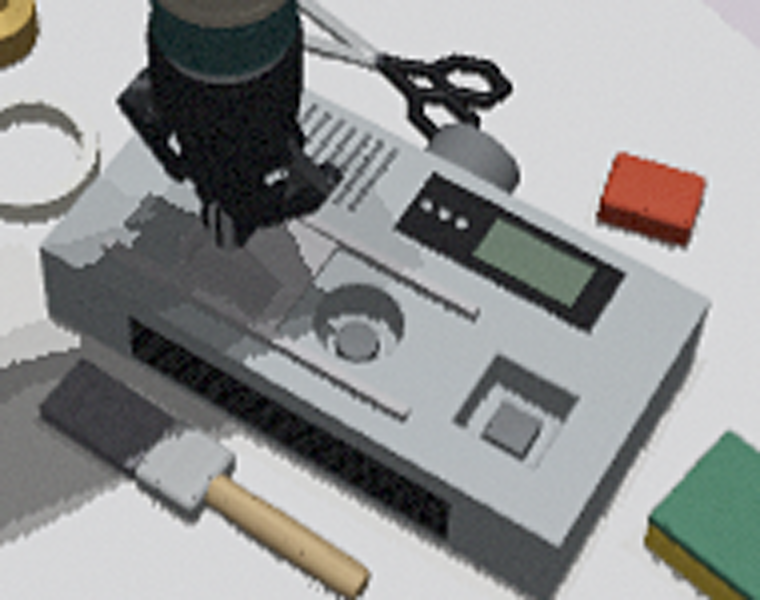

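The shutter is at its open stop (13.5 N of reaction) and the extractor hasn't moved. The round well's mouth is at about (360,324) in the crop. I'll back off and measure the well.

Emit:
{"op": "arm_command", "data": {"commands": [0, -6, 0, 0, 0, -2, 0, 0, 0, 0, -15, 0, 0, 0, -20, 0, 0, 0, 0, 0]}}

```text
time_s: 13.02
tcp_pos: [0.4876, -0.0679, 0.1025]
ee_rot: [[-0.947, -0.322, 0.004], [-0.322, 0.947, 0.0], [-0.004, -0.001, -1.0]]
contact_force: [0.0, -0.1, 0.5]
width: 0.0004
```

```bash
python3 - <<'E'
from h import *
cs=capture("side");q=np.load("q.npy")
def loc(p):
    c,s=np.cos(q[2]),np.sin(q[2]);d=p[:2]-q[:2];return np.array([c*d[0]+s*d[1],-s*d[0]+c*d[1]])*1000
S=lambda p:(p[0]/4+250-.4,p[1]/4+255-.4)
for p,z in(((314,325),.07),((405,322),.07),((360,283),.07),((358,365),.07),((356,341),.052),((514,428),.052)):print(p,loc(plane(cs,*S(p),z)).round(1))
s=state();print(s["tcp_pos"],loc(s["tcp_pos"]),s["contact_force"])
a=cs["color"][315:365,315:370,::-1];cv2.imwrite("pics/well.png",cv2.resize(cv2.convertScaleAbs(a,alpha=1.5),None,fx=12,fy=12,interpolation=cv2.INTER_CUBIC))
E
```

```text
(314, 325) [-43.8   7.8]
(405, 322) [-15.9 -31.5]
(360, 283) [-8.4  1.1]
(358, 365) [-51.6 -24.3]
(356, 341) [-30.5 -10.7]
(514, 428) [ -29.8 -106.8]
[ 0.48710209 -0.06782205  0.10128429] [-28.54627986  66.50945192] [ 0.17387255 -0.02048987  0.37753613]
```

View pics/well.png

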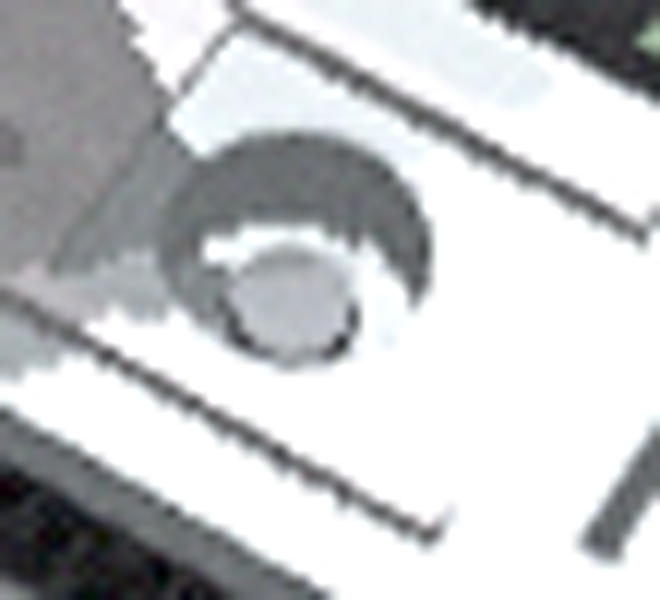

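The key centre is at local (-30.5,-10.7), as specified. I'll move above the well, then settle and read the pose.

Emit:
{"op": "arm_command", "data": {"commands": [0, -12, 0, 0, 0, -18, 0, 0, 0, -20, 0, 0, 0, -17, 0, 0, 0, -10, 0, 0]}}

```text
time_s: 13.48
tcp_pos: [0.5105, -0.1425, 0.0986]
ee_rot: [[-0.947, -0.32, -0.001], [-0.32, 0.947, 0.0], [0.001, 0.001, -1.0]]
contact_force: [-1.0, 0.1, 0.1]
width: -0.0002
```

Emit:
{"op": "arm_command", "data": {"commands": [0, 0, 0, 0, 0, 0, 0, 0, 0, 0, 0, 0, 0, 0, 0, 0]}}

```text
time_s: 13.82
tcp_pos: [0.5098, -0.14, 0.0994]
ee_rot: [[-0.947, -0.322, -0.001], [-0.322, 0.947, 0.001], [0.001, 0.001, -1.0]]
contact_force: [0.1, 0.1, -0.3]
width: 0.0002
```

```bash
python3 look.py l12;python3 tip.py l12t
```

```text
13.8167 tcp [ 0.5098 -0.14    0.0994] local [-30.3  -9.1] F [ 0.1  0.1 -0.3]
```

View pics/l12t.png

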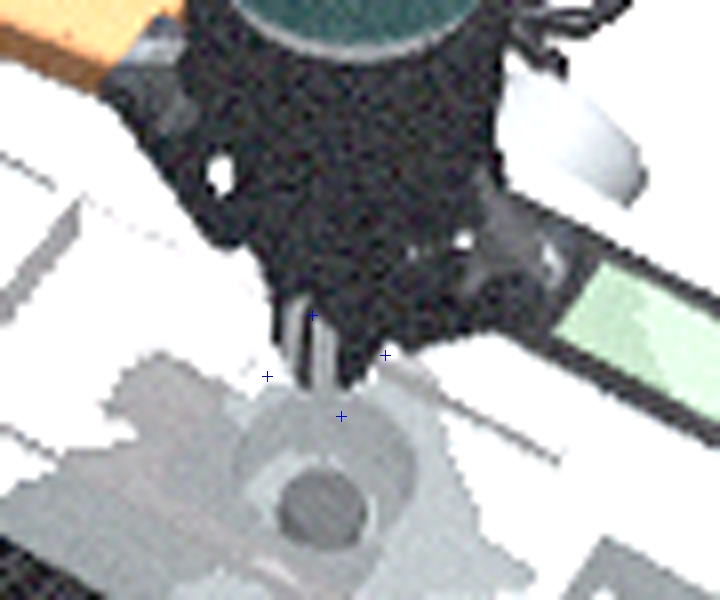

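The tip is centred over the well mouth, with the mouth at (325,460) and the key at (322,508). Descending.

Emit:
{"op": "arm_command", "data": {"commands": [0, -1, 10, 0, 0, 0, 12, 0, 0, 0, 10, 0, 0, 0, 6, 0, 0, 0, 2, 0]}}

```text
time_s: 14.38
tcp_pos: [0.5095, -0.1412, 0.058]
ee_rot: [[-0.947, -0.322, -0.003], [-0.322, 0.947, 0.001], [0.002, 0.002, -1.0]]
contact_force: [0.2, 1.1, -0.4]
width: -0.0003
```

Emit:
{"op": "arm_command", "data": {"commands": [0, 0, 0, 0, 0, 0, 4, 0, 0, 0, 4, 0, 0, 0, 4, 0, 0, 0, 2, 0]}}

```text
time_s: 14.8
tcp_pos: [0.5108, -0.1418, 0.0454]
ee_rot: [[-0.947, -0.321, -0.0], [-0.321, 0.947, 0.0], [0.0, 0.0, -1.0]]
contact_force: [-0.1, 0.3, -0.1]
width: 0.0003
```

Emit:
{"op": "arm_command", "data": {"commands": [0, 0, 4, 0, 0, 0, 3, 0, 0, 0, 0, 0]}}

```text
time_s: 15.05
tcp_pos: [0.5103, -0.1416, 0.0381]
ee_rot: [[-0.947, -0.321, -0.001], [-0.321, 0.947, 0.0], [0.001, 0.001, -1.0]]
contact_force: [-0.4, 0.1, -1.0]
width: 0.0
```

```bash
python3 look.py l13;python3 tip.py l13t
```

```text
15.05 tcp [ 0.5103 -0.1416  0.0381] local [-30.3 -10.8] F [-0.4  0.1 -1. ]
```

View pics/l13t.png

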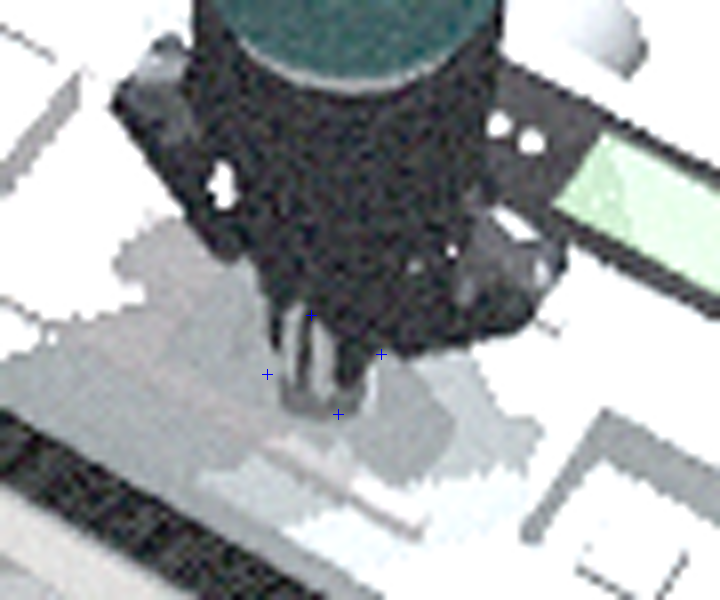

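The fingertip is inside the well, just above the key at (320,400). Pressing now.

Emit:
{"op": "arm_command", "data": {"commands": [0, 0, 3, 0, 0, 0, 2, 0, 0, 0, 2, 0, 0, 0, 0, 0]}}

```text
time_s: 15.53
tcp_pos: [0.5108, -0.1418, 0.0315]
ee_rot: [[-0.947, -0.321, -0.0], [-0.321, 0.947, 0.0], [0.0, 0.0, -1.0]]
contact_force: [-0.2, -0.3, 2.2]
width: 0.0002
```

Emit:
{"op": "arm_command", "data": {"commands": [0, 0, 2, 0, 0, 0, 0, 0]}}

```text
time_s: 15.7
tcp_pos: [0.511, -0.1419, 0.0298]
ee_rot: [[-0.947, -0.321, 0.0], [-0.321, 0.947, -0.0], [-0.0, -0.0, -1.0]]
contact_force: [-1.2, 0.7, 1.9]
width: 0.0001
```

Emit:
{"op": "arm_command", "data": {"commands": [0, 0, 2, 0, 0, 0, 0, 0]}}

```text
time_s: 15.87
tcp_pos: [0.5111, -0.1419, 0.0279]
ee_rot: [[-0.947, -0.321, 0.0], [-0.321, 0.947, -0.0], [-0.0, -0.0, -1.0]]
contact_force: [-0.8, 1.2, 4.0]
width: -0.0001
```

Force follows the key's spring (4 N at about 4 mm of travel). A little further should reach the bottom.

Emit:
{"op": "arm_command", "data": {"commands": [0, 0, 1, 0, 0, 0, 0, 0]}}

```text
time_s: 16.03
tcp_pos: [0.5111, -0.1419, 0.027]
ee_rot: [[-0.947, -0.321, 0.0], [-0.321, 0.947, -0.0], [-0.0, -0.0, -1.0]]
contact_force: [0.2, 0.3, 4.4]
width: -0.0
```

Emit:
{"op": "arm_command", "data": {"commands": [0, 0, 1, 0, 0, 0, 0, 0]}}

```text
time_s: 16.2
tcp_pos: [0.5111, -0.1419, 0.0265]
ee_rot: [[-0.947, -0.321, 0.0], [-0.321, 0.947, -0.0], [-0.0, -0.0, -1.0]]
contact_force: [-1.6, 0.9, 8.4]
width: 0.0001
```

Emit:
{"op": "arm_command", "data": {"commands": [0, 0, 0.5, 0, 0, 0, 0, 0]}}

```text
time_s: 16.37
tcp_pos: [0.5111, -0.1419, 0.0264]
ee_rot: [[-0.947, -0.321, 0.0], [-0.321, 0.947, -0.0], [-0.0, -0.0, -1.0]]
contact_force: [-3.1, 1.2, 11.5]
width: 0.0001
```

The key is bottomed: the z reading has stopped and the force climbs to 11.5 N. I'll hold for 1.67 s.

Emit:
{"op": "arm_command", "data": {"commands": [0, 0, 0, 0, 0, 0, 0, 0, 0, 0, 0, 0, 0, 0, 0, 0, 0, 0, 0, 0]}}

```text
time_s: 16.78
tcp_pos: [0.5111, -0.1419, 0.0264]
ee_rot: [[-0.947, -0.321, 0.0], [-0.321, 0.947, -0.0], [-0.0, -0.0, -1.0]]
contact_force: [-3.8, 1.3, 11.9]
width: -0.0002
```

Emit:
{"op": "arm_command", "data": {"commands": [0, 0, 0, 0, 0, 0, 0, 0, 0, 0, 0, 0, 0, 0, 0, 0, 0, 0, 0, 0]}}

```text
time_s: 17.2
tcp_pos: [0.5111, -0.1419, 0.0264]
ee_rot: [[-0.947, -0.322, 0.0], [-0.322, 0.947, -0.0], [-0.0, -0.0, -1.0]]
contact_force: [-4.1, 1.6, 10.9]
width: 0.0001
```

Emit:
{"op": "arm_command", "data": {"commands": [0, 0, 0, 0, 0, 0, 0, 0, 0, 0, 0, 0, 0, 0, 0, 0, 0, 0, 0, 0]}}

```text
time_s: 17.62
tcp_pos: [0.5111, -0.1419, 0.0264]
ee_rot: [[-0.947, -0.321, 0.0], [-0.321, 0.947, -0.0], [-0.0, -0.0, -1.0]]
contact_force: [-2.9, 1.3, 9.8]
width: 0.0001
```

Emit:
{"op": "arm_command", "data": {"commands": [0, 0, 0, 0, 0, 0, 0, 0, 0, 0, 0, 0, 0, 0, 0, 0, 0, 0, 0, 0]}}

```text
time_s: 18.03
tcp_pos: [0.5111, -0.1419, 0.0264]
ee_rot: [[-0.947, -0.321, 0.0], [-0.321, 0.947, -0.0], [-0.0, -0.0, -1.0]]
contact_force: [-2.6, 1.0, 11.7]
width: 0.0002
```

Emit:
{"op": "arm_command", "data": {"commands": [0, 0, -6, 0, 0, 0, -12, 0, 0, 0, -15, 0, 0, 0, -20, 0, 0, 0, -25, 0]}}

```text
time_s: 18.45
tcp_pos: [0.5092, -0.1411, 0.1022]
ee_rot: [[-0.947, -0.321, -0.004], [-0.321, 0.947, 0.002], [0.003, 0.003, -1.0]]
contact_force: [-0.5, -0.7, -0.1]
width: 0.0
```

Emit:
{"op": "arm_command", "data": {"commands": [0, 0, -10, 0, 0, 0, 0, 0, 0, 0, 0, 0, 0, 0, 0, 0]}}

```text
time_s: 18.78
tcp_pos: [0.5098, -0.1414, 0.1118]
ee_rot: [[-0.947, -0.321, -0.002], [-0.321, 0.947, 0.001], [0.002, 0.002, -1.0]]
contact_force: [0.4, 0.8, -0.5]
width: -0.0
```

```bash
python3 look.py l14; python3 - <<'E'
import cv2
a=cv2.imread("pics/side_l14_full.png")[255:405,250:440];cv2.imwrite("pics/l14z.png",cv2.resize(a,None,fx=4,fy=4,interpolation=cv2.INTER_CUBIC))
E
```

```text
18.7833 tcp [ 0.5098 -0.1414  0.1118] local [-30.7 -10.5] F [ 0.4  0.8 -0.5]
```

View pics/l14z.png

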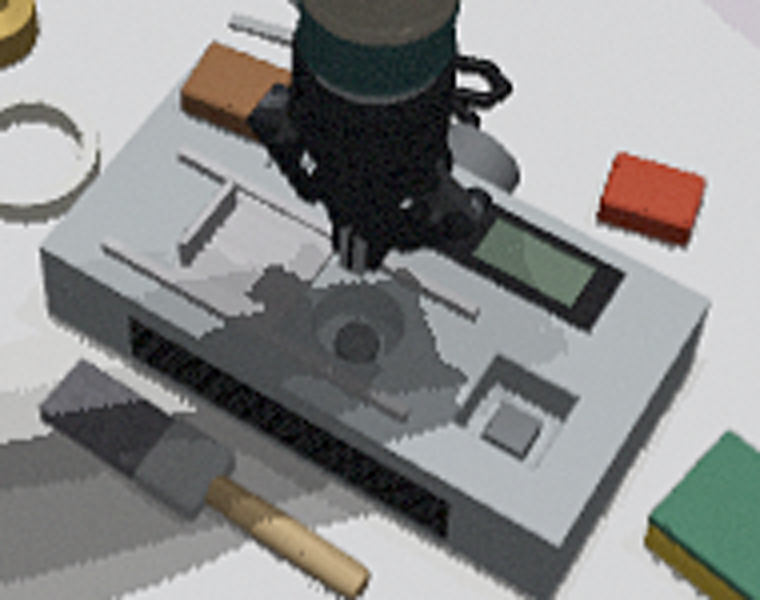

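The key is back up, the shutter is open with its tab at (210,225), and everything else is undisturbed. Now I'll go over the tab to its +y side.

Emit:
{"op": "arm_command", "data": {"commands": [0, 15, 0, 0, 0, 28, 0, 0, 0, 32, 0, 0, 0, 28, 0, 0, 0, 14, 0, 0]}}

```text
time_s: 19.3
tcp_pos: [0.4701, -0.0278, 0.1119]
ee_rot: [[-0.946, -0.323, -0.004], [-0.323, 0.946, 0.002], [0.003, 0.003, -1.0]]
contact_force: [-0.7, -0.3, 0.6]
width: 0.0001
```

Emit:
{"op": "arm_command", "data": {"commands": [0, 6, 0, 0, 0, 0, 0, 0, 0, 0, 0, 0]}}

```text
time_s: 19.55
tcp_pos: [0.4713, -0.0253, 0.113]
ee_rot: [[-0.947, -0.322, -0.0], [-0.322, 0.947, -0.0], [0.0, -0.0, -1.0]]
contact_force: [0.0, -0.8, -0.6]
width: -0.0004
```

```bash
python3 look.py l15;python3 tip.py l15t
```

```text
19.55 tcp [ 0.4713 -0.0253  0.113 ] local [-29.8 111.8] F [ 0.  -0.8 -0.6]
```

View pics/l15t.png

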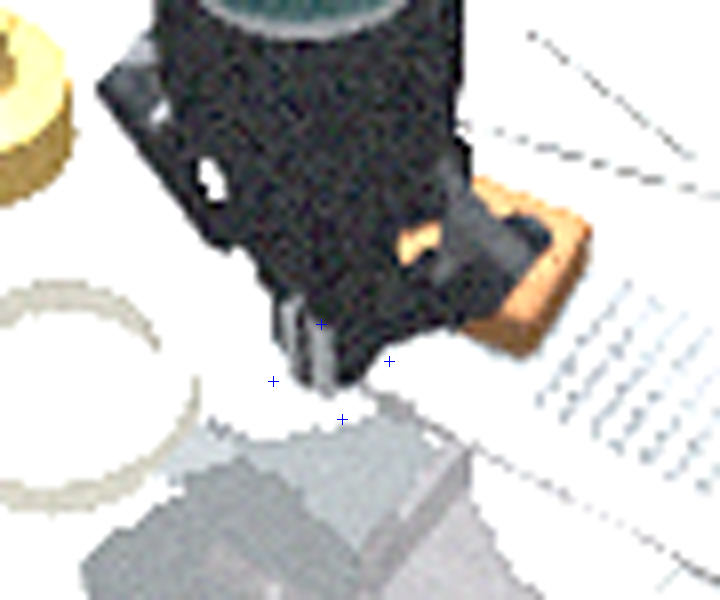

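The tip is beyond the tab, which is at (420,510), and clear of the sponge. I'll lower and push it shut.

Emit:
{"op": "arm_command", "data": {"commands": [0, 0, 10, 0, 0, 0, 14, 0, 0, 0, 14, 0, 0, 0, 8, 0, 0, 0, 3, 0]}}

```text
time_s: 20.12
tcp_pos: [0.4699, -0.0255, 0.0623]
ee_rot: [[-0.947, -0.321, -0.003], [-0.321, 0.947, 0.001], [0.003, 0.002, -1.0]]
contact_force: [-0.1, 0.1, -0.4]
width: 0.0
```

Emit:
{"op": "arm_command", "data": {"commands": [0, 0, 0, 0, 0, 0, 0, 0, 0, 0, 0, 0]}}

```text
time_s: 20.37
tcp_pos: [0.4721, -0.0256, 0.0649]
ee_rot: [[-0.947, -0.321, 0.001], [-0.321, 0.947, -0.0], [-0.001, -0.001, -1.0]]
contact_force: [0.4, -0.6, 0.6]
width: -0.0
```

Emit:
{"op": "arm_command", "data": {"commands": [0, -4, 0, 0, 0, -8, 0, 0, 0, -8, 0, 0, 0, -8, 0, 0, 0, -8, 0, 0]}}

```text
time_s: 20.78
tcp_pos: [0.4835, -0.0602, 0.0646]
ee_rot: [[-0.947, -0.321, 0.001], [-0.321, 0.947, 0.0], [-0.001, 0.0, -1.0]]
contact_force: [-0.5, 1.6, 1.3]
width: 0.0001
```

```bash
python3 look.py l16;python3 tip.py l16t
```

```text
20.7833 tcp [ 0.4835 -0.0602  0.0646] local [-29.5  74.9] F [-0.5  1.6  1.3]
```

View pics/l16t.png

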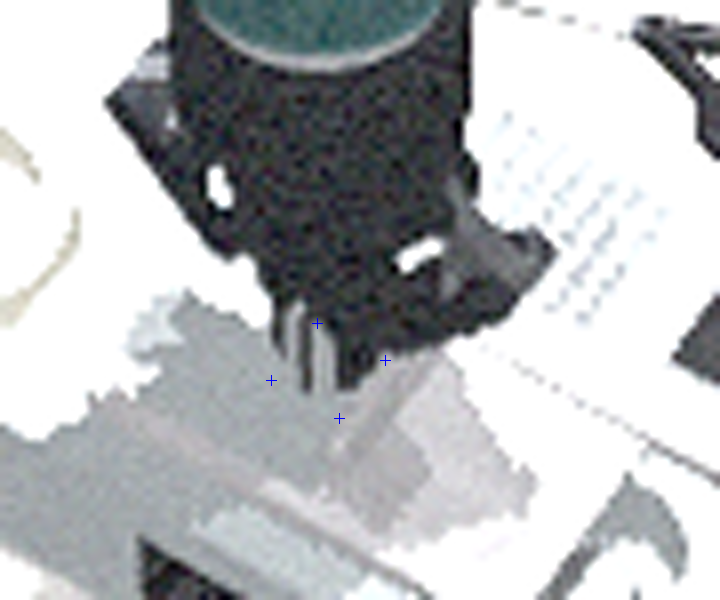

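The tab is against the finger at (380,420) and the plate is moving over the well.

Emit:
{"op": "arm_command", "data": {"commands": [0, -8, 0, 0, 0, -8, 0, 0, 0, -8, 0, 0, 0, -6, 0, 0, 0, -3, 0, 0]}}

```text
time_s: 21.35
tcp_pos: [0.4935, -0.0917, 0.0641]
ee_rot: [[-0.947, -0.321, -0.001], [-0.321, 0.947, -0.0], [0.001, 0.0, -1.0]]
contact_force: [-1.4, 1.1, -0.5]
width: -0.0001
```

Emit:
{"op": "arm_command", "data": {"commands": [0, -2, 0, 0, 0, -1, 0, 0, 0, 0, 0, 0]}}

```text
time_s: 21.6
tcp_pos: [0.4946, -0.0939, 0.0642]
ee_rot: [[-0.947, -0.321, 0.0], [-0.321, 0.947, -0.0], [0.0, -0.0, -1.0]]
contact_force: [0.2, 0.3, -0.3]
width: 0.0
```

Emit:
{"op": "arm_command", "data": {"commands": [0, -2, 0, 0, 0, 0, 0, 0]}}

```text
time_s: 21.77
tcp_pos: [0.4952, -0.0955, 0.0643]
ee_rot: [[-0.947, -0.322, 0.0], [-0.322, 0.947, -0.0], [-0.0, -0.0, -1.0]]
contact_force: [-0.9, 0.2, -1.3]
width: -0.0003
```

Emit:
{"op": "arm_command", "data": {"commands": [0, -2, 0, 0, 0, 0, 0, 0]}}

```text
time_s: 21.93
tcp_pos: [0.4958, -0.0972, 0.0643]
ee_rot: [[-0.947, -0.322, -0.0], [-0.322, 0.947, 0.0], [-0.0, 0.0, -1.0]]
contact_force: [-0.5, 1.2, 0.0]
width: -0.0001
```

Emit:
{"op": "arm_command", "data": {"commands": [0, -2, 0, 0, 0, 0, 0, 0]}}

```text
time_s: 22.1
tcp_pos: [0.4958, -0.0974, 0.0643]
ee_rot: [[-0.947, -0.322, -0.001], [-0.322, 0.947, 0.005], [-0.001, 0.005, -1.0]]
contact_force: [-0.9, 7.4, 2.9]
width: 0.0001
```

```bash
python3 look.py l17;python3 tip.py l17t
```

```text
22.1 tcp [ 0.4958 -0.0974  0.0643] local [-29.8  35.7] F [-0.9  7.4  2.9]
```

View pics/l17t.png

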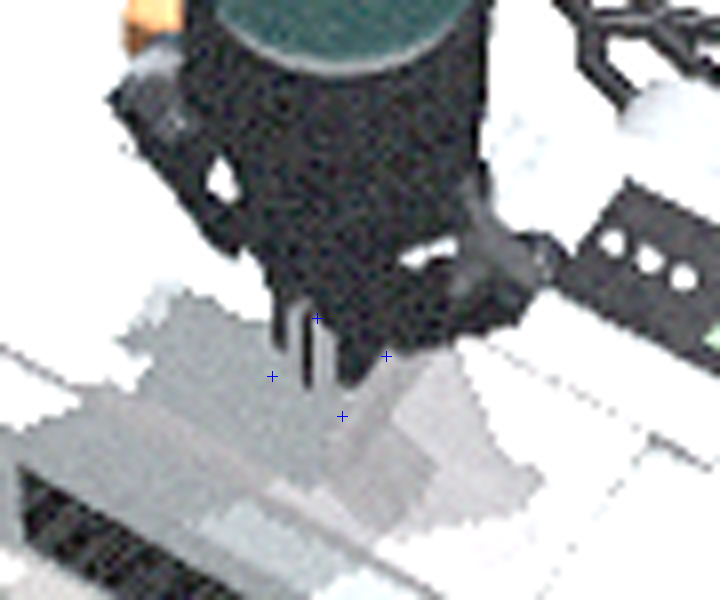

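The shut stop is reached with 7.4 N of reaction, and the stroke matches 66 mm. I'll back off and rise well clear.

Emit:
{"op": "arm_command", "data": {"commands": [0, 5, 0, 0, 0, 7, 0, 0, 0, 0, -10, 0, 0, 0, -25, 0, 0, 0, -30, 0]}}

```text
time_s: 22.67
tcp_pos: [0.4908, -0.0874, 0.1289]
ee_rot: [[-0.947, -0.322, -0.004], [-0.322, 0.947, 0.0], [0.004, 0.002, -1.0]]
contact_force: [0.2, -0.1, 0.6]
width: -0.0
```

Emit:
{"op": "arm_command", "data": {"commands": [0, 20, -30, 0, 0, 30, -20, 0, 0, 35, 0, 0, 0, 35, 0, 0, 0, 35, 0, 0]}}

```text
time_s: 23.08
tcp_pos: [0.4434, 0.0598, 0.1813]
ee_rot: [[-0.947, -0.32, 0.004], [-0.32, 0.947, -0.001], [-0.004, -0.002, -1.0]]
contact_force: [0.3, 0.1, -0.5]
width: 0.0001
```

Emit:
{"op": "arm_command", "data": {"commands": [0, 35, 0, 0, 0, 35, 0, 0, 0, 20, 0, 0, 0, 0, 0, 0, 0, 0, 0, 0]}}

```text
time_s: 23.5
tcp_pos: [0.414, 0.1448, 0.1803]
ee_rot: [[-0.946, -0.324, 0.002], [-0.324, 0.946, -0.001], [-0.002, -0.001, -1.0]]
contact_force: [0.4, -0.2, -0.8]
width: -0.0001
```

Emit:
{"op": "arm_command", "data": {"commands": [0, 0, 0, 0, 0, 0, 0, 0, 0, 0, 0, 0, 0, 0, 0, 0, 0, 0, 0, 0]}}

```text
time_s: 23.92
tcp_pos: [0.4141, 0.1435, 0.1793]
ee_rot: [[-0.947, -0.32, -0.0], [-0.32, 0.947, -0.0], [0.0, -0.0, -1.0]]
contact_force: [-0.6, 0.1, -0.1]
width: -0.0
```

```bash
python3 look.py l18; python3 - <<'E'
import cv2,numpy as np
a=cv2.imread("pics/side_l18_full.png")[245:405,250:440];b=cv2.imread("pics/side0.png")[245:405,250:440]
cv2.imwrite("pics/l18z.png",cv2.resize(np.hstack([b,a]),None,fx=2.1,fy=2.1,interpolation=cv2.INTER_CUBIC))
E
```

```text
23.9167 tcp [0.4141 0.1435 0.1793] local [-29.6 290.1] F [-0.6  0.1 -0.1]
```

View pics/l18z.png

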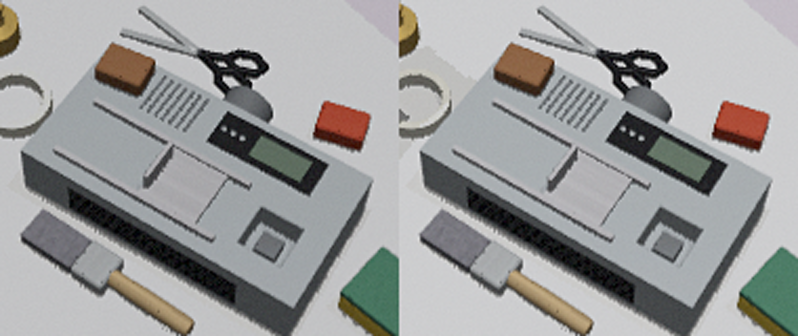

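View pics/top_l18_full.png

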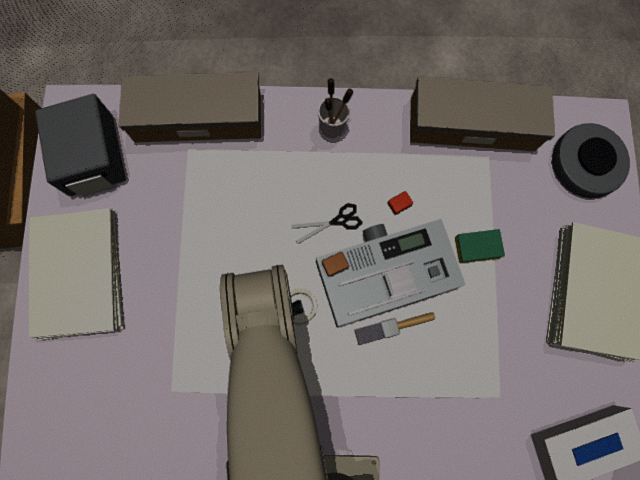

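Before and after (left and right halves) match: the shutter is shut, with its tab at (555,165) and the plate edge at (628,200). The extractor and the bystanders look unmoved, and the arm is clear with no force on it. Handing in.

```bash
python3 -c "
from workcell import job_done
print(job_done())"
```

```text
the job is handed in; nothing more can be done
None
```

The filter timer reset is done and handed in at about 24 s of the 48 s allowed; no verdict was reported.

- **Opening the shutter:** I pushed it by its tab to the open stop, where the reaction reached about 13 N. The picture showed the round well fully clear.
- **Pressing the key:** I pressed it until the fingertip stopped about 5 mm below first contact and held it there for about 1.7 s at roughly 11 N. It was back up in the picture taken after I lifted off.
- **Closing the shutter:** I pushed it by the tab from the other side to the shut stop, where the reaction was about 7 N. The two stop positions fit the 66 mm stroke.
- **Last checks:** In before-and-after pictures the extractor, the stop key and the bystanders I could see look unmoved. The arm hid the paperweight in the last top view. The arm stands clear, with only sensor noise on the force reading.

**Tip offset:** The fingertip sits about 20 mm above the reported TCP when the gripper is shut. Because of that, my first push passed over the tab without moving the shutter. I found the offset by touching the extractor's top at about 13 N and corrected for it from then on.

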